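Build up the aerosol impactor

TASK

Get the particle impactor ready for the next breathing test: take the black dust cap off the base and set it in the round white tray, open side down. Then build the stack on the base, one part at a time: the widest stage first, then the middle one, then the narrowest, and the inlet with its tube on top, each fully home over the spigot of the part below and let go before you fetch the next. Leave the little amber vial standing where it is.

Things in the scene. Friction and masses are not known exactly. Their poses are not given: they have to be found in the camera images.
- base: Fixed aluminium foot of the stack: flange 90 mm across, 14 high; hub 68 across, its flat shoulder 30 mm above the bench; on it a spigot 30 across, 10 high (upper 6 mm taper to 18), under the cap at the start. Outlet stub 18 mm thick, 15 mm up, along +x to 75 mm from the axis. Origin: centre of underside on the bench, on the spigot's axis, z up.
- tray: Fixed round white tray: 106 mm across, 8 mm high, inside 100 mm across, floor 3 mm above the bench. Origin: centre of its underside on the bench, z up.
- cap: Loose black plastic dust cap: plain cylinder 48 mm across, 30 mm high, flat top (lowest 12 mm: 45 across). Underside: blind round socket, 34 mm across, 12 mm deep, that goes over a spigot. At the start it sits on the base, underside on the shoulder 30 mm above the bench; lifts straight off. 50 g. Origin: centre of underside, z up.
- wide_stage: Widest stage: aluminium disc 64 mm across, 26 mm high to its flat shoulder (lowest 12 mm: 61 across), on top a spigot 30 mm across, 10 high (upper 6 mm taper to 18). Underside: blind round socket, 34 mm across, 12 mm deep, that goes over a spigot. Seats with its underside on the shoulder below. Stands upright, loose, 190 g. Origin: centre of underside, z up the axis.
- middle_stage: Middle stage: aluminium disc 54 mm across, 30 mm high to its flat shoulder (lowest 12 mm: 51 across), on top a spigot 30 mm across, 10 high (upper 6 mm taper to 18). Underside: blind round socket, 34 mm across, 12 mm deep, that goes over a spigot. Seats with its underside on the shoulder below. Stands upright, loose, 160 g. Origin: centre of underside, z up the axis.
- narrow_stage: Narrowest stage: aluminium disc 44 mm across, 34 mm high to its flat shoulder (lowest 12 mm: 41 across), on top a spigot 30 mm across, 10 high (upper 6 mm taper to 18). Underside: blind round socket, 34 mm across, 12 mm deep, that goes over a spigot. Seats with its underside on the shoulder below. Stands upright, loose, 120 g. Origin: centre of underside, z up the axis.
- inlet: Aluminium inlet: collar 44 mm across, 18 high (lowest 12 mm: 41 across), a cone to 28 mm height, then a straight upright tube 24 mm across up to 66 mm, dark round mouth on top. Underside: blind round socket, 34 mm across, 12 mm deep, that goes over a spigot. Stands upright, loose, 110 g. Origin: centre of underside, z up the axis.
- vial: Small amber glass vial with white cap, 22 mm across, 40 high, standing loose among the parts; to be left alone. Origin: centre of underside, z up.
Things that resemble listed ones, but are neither listed nor needed, are in the scene too. What is shaped like the wide_stage but blue is not meant.

How it is judged:
By the outcome, as a careful person would: the job done as asked, in the order asked, and still so for the second after the job is handed in, with the robot touching nothing.
It also fails if it takes over 134 s, if anything falls off the work surface, if the arm or the gripper's body presses on something with over 40 N, if the wrist force passes 120 N, or if a joint passes its speed limit or range.

ROBOT

A 6-joint arm with a two-finger parallel gripper is mounted at the origin on the work surface. World frame = base frame: x ahead of the robot, y to its left, z up, the work surface at z = 0. Lengths are in mm, angles in rad, forces in N, time in s.
With the tool pointing down it reaches from about 250 to 850 mm from the base axis. Payload 12.5 kg.
Tool frame: the origin (TCP) lies between the finger pads; the fingertips stand env.tip_reach ahead of it and the grasp point (between the pads) lies 3 mm ahead of it (env.tip_reach is the distance from the TCP to the fingertips, in mm); z points along the fingers, y is the line along which they close (so a half turn about z gives the same grasp; the last joint's range is limited). The gripper opens to 93 mm and grips with 3 to 60 N. Pads are 15 mm wide; open, the fingers measure 128 mm over their backs; the gripper's body (75 mm by 188 mm) begins 65 mm behind the grasp point.
Start: joints at [1.163, 0.351, 1.652, -0, 1.139, -0.085], TCP at [174.441, 521.589, 240.633] pointing down, gripper open.
Joint ranges: [-2.75, 2.75], [-0.79, 2.1], [0.01, 2.65], [-1.57, 4.71], [0.07, 3.14], [-2.87, 2.87]. Speed limits (rad/s): [2.22, 2.22, 2.79, 3.14, 3.14, 3.14].

INTERFACE

Orientations are given as a unit quaternion [w, x, y, z].
In Python, from workcell import env, eyes, order, models gives the robot as it stands. The module is installed in compiled form; this text tells all that it offers.
- The arm moves only by the tool jog_arm, never from a script. Its argument "increments" is a list of rows, each a list of 5 numbers: the shift along the tool's x, y, z in m, then the turn about the tool's z in degrees, then the closure, from -1 (fully open) to 1 (shut). A call has 1 to 8 rows; each row shifts and turns the commanded pose from where the row before left it, along the tool's axes as they then stand; what a row does not reach is not made up. A row lasts 1/12 s, in which the tool goes at most 41.7 mm and 7.16 degrees, less where a joint would pass 70% of its speed; a pose out of reach is approached as far as the arm can. A call is refused whole if a number of a shift passes 0.0417 or a number of a turn 7.16, either way. A call with a gripper value outside its range is refused whole. The fingers move at their own pace and stop on an object; the grip force is fixed at half the most. Time passes only in rows, so rows that do not move let the fingers close. It gives the time, the measured TCP pose, the force, the opening and the grip force at its end, in the units of the state.
- env.read_state(): the state, without advancing time (a new reading comes with each control period).
- eyes.camera(name): name is "scene" or "top" or "wrist"; returns a dict with "color" (400x640x3 uint8, red, green, blue), "fx", "fy", "cx", "cy" (pixels), "eye" and "orientation" of the camera in the world; the wrist camera has in their place "mount" (4x4, takes a point from camera to tool coordinates, whose origin is the TCP and whose axes are the flange's). Camera axes: x right, y up, looking along -z (the intrinsics and any distortion apply to the point x, -y, -z); pixel columns grow to the right and rows downward; lengths in mm; the calibration is good to about 2 mm. A picture is of the moment at which its call begins: read the wrist's pose just before it. There is no depth.
- order.job_done(): hands the job in; it is judged then, once.
Trained networks look in the newest picture that a camera, given by its name, has taken for a name from the list of things; names that differ only in an ending like _2 or _b are one class to them, and where a whole thing is asked for, a point or a joint stands for the part that bears it (a point fixed in the world has none). Each returns a list of dicts, best first, with "p" (0 to 1); they miss things now and then, are a little off and sometimes report something else, mostly with a low value. They report only what shows in the picture. A call takes as long as a camera call. They do not tell look-alikes from the thing itself.
- models.search_frame(camera, name): "centre" ([x, y, z] in mm, in world coordinates, good to about 4 mm: the middle of the surface that is visible of it).
- models.cut_out(camera, name): "mask" (400x640 bool, what is visible of it).
The state is a dict: "t": time; "qpos": joint angles; "dq": joint speeds; "effort": joint torques, N m; "tcp_pos": TCP position; "eef_rot": TCP orientation; "wrist_force": force on the tool from outside, world axes, zero at the start; "ft_torque": the same for the moment, N m; "width": finger opening in mm; "finger_force": force on a finger pad.
Only numpy, scipy, OpenCV 4.12 (cv2) and the standard library are available. Lean on these libraries where they do the work, as an engineer would, in place of code of your own. Each camera call takes 0.05 s, during which the arm holds its last target. There are 200 camera calls.

## Working session

There is one attempt and no reset: what is moved stays moved. The work goes in short steps, Python scripts to look and compute and a tool call to move; the robot and the scene stay as the last step left them, time stands still between calls to the robot, and variables do not carry over. Pictures are saved under pics/ and viewed, at most 14 in all, crops included, and the job is handed in when it is done.

Besides the shell and the picture viewer there is one more tool, called in YAML: its name, and indented under it one key for each argument. jog_arm: Moves the arm, as the interface text tells. Its arguments: {"type":"object","properties":{"increments":{"type":"array"}},"required":["increments"]}

```bash
mkdir -p pics; cat > h.py <<'E'
import numpy as np, cv2
from workcell import env, eyes, order, models
from scipy.spatial.transform import Rotation as R
def q(o): return R.from_quat([o[1],o[2],o[3],o[0]]).as_matrix()
def shot(n,f=None):
    c=eyes.camera(n)
    if f: cv2.imwrite('pics/'+f,c['color'][:,:,::-1])
    return c
def cam(c,s=None):
    if 'mount' in c:
        m=np.array(c['mount']); T=q(s['eef_rot']); return T@m[:3,:3], T@m[:3,3]+np.array(s['tcp_pos'])
    return q(c['orientation']),np.array(c['eye'])
def pix(c,u,v,z,s=None):
    Rm,e=cam(c,s); d=Rm@np.array([(u-c['cx'])/c['fx'],-(v-c['cy'])/c['fy'],-1]); return e+d*(z-e[2])/d[2]
def proj(c,p,s=None):
    Rm,e=cam(c,s); d=Rm.T@(np.array(p)-e); return c['cx']+c['fx']*d[0]/-d[2], c['cy']-c['fy']*d[1]/-d[2]
E
python3 - <<'E'
from h import *
s=env.read_state(); print({k:np.round(v,3) for k,v in s.items()}, env.tip_reach)
for n in('top','scene'):
    c=shot(n,n+'0.png'); print({k:v for k,v in c.items() if k!='color'})
    for o in 'base tray cap wide_stage middle_stage narrow_stage inlet vial'.split():
        print(n,o,[(np.round(d['centre']),round(d['p'],2),np.round(proj(c,d['centre']))) for d in models.search_frame(n,o)])
E
```

```text
{'t': np.float64(0.0), 'qpos': array([ 1.163,  0.351,  1.652, -0.   ,  1.139, -0.085]), 'dq': array([-0.   , -0.003,  0.001,  0.001,  0.002,  0.001]), 'effort': array([-1.0000e-03, -4.9733e+01, -2.8525e+01,  7.0000e-02,  2.6000e-02,
       -0.0000e+00]), 'tcp_pos': array([174.332, 521.314, 240.118]), 'eef_rot': array([-0.   ,  0.161,  0.987, -0.001]), 'wrist_force': array([-0.049, -0.322,  0.603]), 'ft_torque': array([ 0.026,  0.015, -0.048]), 'finger_force': np.float64(0.0), 'width': np.float64(93.114)} 22.0
{'fx': 408.27710403660143, 'fy': 408.27710403660143, 'cx': 314.0690170542662, 'cy': 200.56515962091234, 'eye': array([386.86778837,  11.89923351, 908.17801177]), 'orientation': array([ 0.70887898,  0.05114876, -0.05239053, -0.70151952])}
top base [(array([514., 262.,  14.]), 0.69, array([201., 201.]))]
top tray [(array([ 432., -245.,    7.]), 0.77, array([430., 241.]))]
top cap [(array([511., 275.,  62.]), 0.75, array([188., 200.]))]
top wide_stage [(array([342.,  30.,  28.]), 0.81, array([304., 282.])), (array([469., -67.,  25.]), 0.69, array([350., 223.])), (array([632.,  86.,
[... 699 characters left out ...]
23, 0.54298843])}
scene base [(array([544., 261.,  16.]), 0.58, array([436., 204.]))]
scene tray [(array([ 431., -248.,    1.]), 0.91, array([178., 222.]))]
scene cap [(array([523., 272.,  58.]), 0.69, array([440., 181.]))]
scene wide_stage [(array([355.,  29.,  29.]), 0.94, array([302., 165.])), (array([531., 148.,  25.]), 0.89, array([382., 208.])), (array([483., -69.,  28.]), 0.63, array([271., 212.]))]
scene middle_stage []
scene narrow_stage [(array([466.,  57.,  31.]), 0.87, array([329., 193.]))]
scene inlet [(array([638., -60.,  30.]), 0.56, array([295., 270.]))]
scene vial [(array([484., -70.,  28.]), 0.74, array([270., 213.])), (array([544.,  -2.,  29.]), 0.46, array([312., 226.]))]
```

View pics/top0.png

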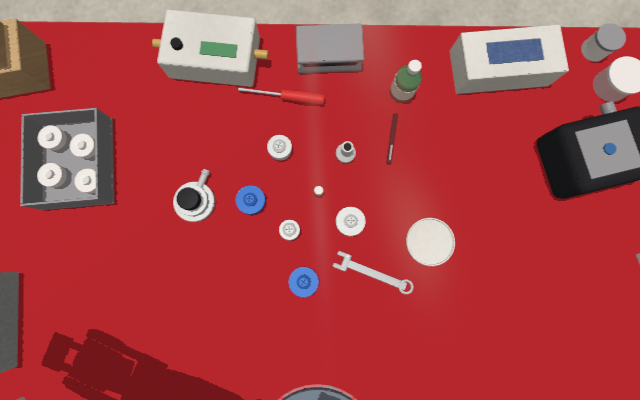

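View pics/scene0.png

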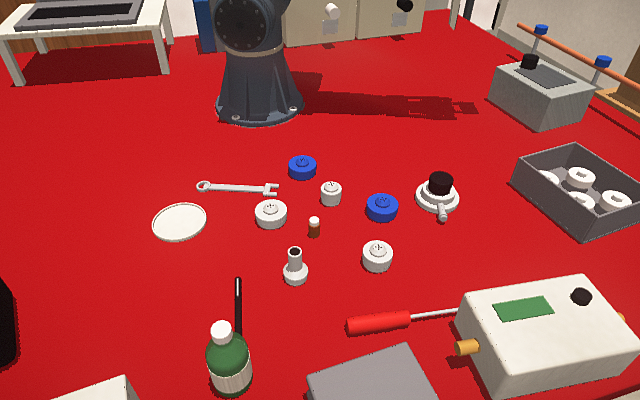

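The top picture shows the base with its black cap at (194,201), and the white wide, middle and narrow stages at (350,221), (280,147) and (289,230). The inlet is at (346,152), the vial at (319,190) and the tray at (430,241).

Possible mix-ups: for the wide stage, the blue discs at (250,199) and (303,282) and the white middle stage at (280,147); also the reels in the box at (68,158). By the description I choose the white disc at (350,221). I'll check it by size and with one close crop.

```bash
cat >> h.py <<'E'
sp=lambda h:[(30,h),(30,h+4),(18,h+10)]
PROF=dict(cap=[(45,0),(45,12),(48,12),(48,30)],wide_stage=[(61,0),(61,12),(64,12),(64,26)]+sp(26),
 middle_stage=[(51,0),(51,12),(54,12),(54,30)]+sp(30),narrow_stage=[(41,0),(41,12),(44,12),(44,34)]+sp(34),
 inlet=[(41,0),(41,12),(44,12),(44,18),(24,28),(24,66)],tray=[(106,0),(106,8)],
 basecap=[(90,0),(90,14),(68,14),(68,30),(48,30),(48,60)],vial=[(22,0),(22,40)],
 base=[(90,0),(90,14),(68,14),(68,30)]+sp(30))
A=np.linspace(0,2*np.pi,60)
def render(c,prof,x,y,z0,s=None):
    m=np.zeros((400*4,640*4),np.uint8)
    r=[np.array([proj(c,(x+d/2*np.cos(a),y+d/2*np.sin(a),z0+z),s) for a in A]) for d,z in prof]
    for a,b in zip(r,r[1:]): cv2.fillConvexPoly(m,cv2.convexHull((np.vstack([a,b])*4+1.5).round().astype(np.int32)),1)
    return cv2.resize(m.astype(np.float32),(640,400),interpolation=cv2.INTER_AREA)
def cen(m):
    v,u=np.indices(m.shape); return np.array([(u*m).sum(),(v*m).sum()])/m.sum()
def fit(c,mask,prof,xy,z0,s=None):
    p=np.array(xy[:2],float); t=cen(mask.astype(float)); zm=z0+prof[-1][1]/2
    for _ in range(4):
        m=render(c,prof,*p,z0,s); k=cen(m); p+=(pix(c,*t,zm,s)-pix(c,*k,zm,s))[:2]
    m=render(c,prof,*p,z0,s)>.5
    return p,(m&mask).sum()/(m|mask).sum(),mask.sum()/m.sum()
E
python3 - <<'E'
from h import *
g=dict(cap=(511,270),wide_stage=(469,-67),middle_stage=(632,86),narrow_stage=(451,62),inlet=(619,-60),tray=(432,-245),vial=(532,2))
for n in('top','scene'):
    c=shot(n)
    for o,xy in g.items():
        for d in models.cut_out(n,o):
            z0=30 if o=='cap' else 0
            p,i,a=fit(c,d['mask'],PROF[o],xy,z0)
            print(n,o,round(d['p'],2),p.round(1),'iou %.2f area %.2f'%(i,a))
c=shot('top'); im=c['color'][100:300,140:460]
cv2.imwrite('pics/crop.png',cv2.resize(im,None,fx=2.5,fy=2.5,interpolation=cv2.INTER_CUBIC)[:,:,::-1])
E
```

```text
top cap 0.78 [515.3 277.7] iou 0.93 area 0.94
top wide_stage 0.78 [518.7 150.6] iou 0.96 area 1.01
top wide_stage 0.73 [343.7  31.3] iou 0.94 area 0.94
top middle_stage 0.62 [639.   89.2] iou 0.91 area 0.91
top narrow_stage 0.72 [453.9  63.5] iou 0.95 area 0.97
top inlet 0.64 [628.9 -60. ] iou 0.93 area 0.96
top tray 0.93 [ 432.3 -246.3] iou 0.96 area 0.96
top vial 0.55 [537.7   1.5] iou 0.81 area 0.81
scene cap 0.83 [515.3 278.9] iou 0.93 area 0.93
scene wide_stage 0.88 [472.1 -67.9] iou 0.91 area 0.91
scene wide_stage 0.88 [517.1 152.5] iou 0.90 area 0.90
scene wide_stage 0.59 [342.3  34. ] iou 0.95 area 0.95
scene middle_stage 0.95 [637.3  92.1] iou 0.93 area 0.93
scene narrow_stage 0.55 [452.5  64.6] iou 0.93 area 0.94
scene inlet 0.85 [626.3 -57.6] iou 0.93 area 0.93
scene tray 0.7 [ 431.1 -244.7] iou 0.95 area 0.95
scene vial 0.47 [540.3   2.2] iou 0.91 area 0.95
```

View pics/crop.png

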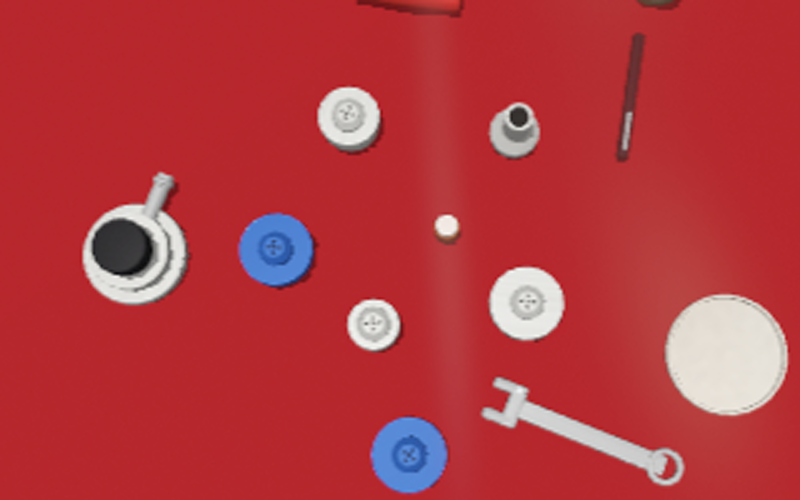

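The crop confirms the choice: the white disc at crop (526,303) is about 64 mm across. The white discs at (350,118) and (374,324) are smaller, and the same-size discs are blue. The top and scene fits agree to about 2 mm.

Next I square the tool to the world axes and move over the cap.

jog_arm:
  increments:
    - [0, 0, 0, -7.16, -1]
    - [0, 0, 0, -7.16, -1]
    - [0, 0, 0, -4.2, -1]
    - [-0.031, -0.022, 0, 0, -1]
    - [-0.031, -0.022, 0, 0, -1]
    - [-0.031, -0.022, 0, 0, -1]
    - [-0.031, -0.022, 0, 0, -1]
    - [-0.031, -0.022, 0, 0, -1]

```text
t: 2.42
tcp_pos: [330.7, 410.4, 240.8]
eef_rot: [0.0, -0.0, 1.0, 0.0]
wrist_force: [1.4, 0.4, 0.2]
width: 92.7
finger_force: 0.0
```

jog_arm:
  increments:
    - [-0.031, -0.022, 0, 0, -1]
    - [-0.031, -0.022, 0, 0, -1]
    - [-0.031, -0.022, 0, 0, -1]
    - [-0.031, -0.022, 0, 0, -1]
    - [-0.031, -0.022, 0, 0, -1]
    - [-0.0305, -0.0225, 0, 0, -1]
    - [0, 0, 0.02, 0, -1]
    - [0, 0, 0, 0, -1]

```text
t: 3.08
tcp_pos: [515.1, 277.5, 217.7]
eef_rot: [-0.002, 0.001, 1.0, -0.001]
wrist_force: [-0.3, -0.2, -0.0]
width: 93.1
finger_force: 0.0
```

```bash
python3 - <<'E'
from h import *
s=env.read_state(); print(s['t'],s['tcp_pos'],s['eef_rot'])
c=shot('wrist','w1.png')
for d in models.cut_out('wrist','cap'): print(d['p'],fit(c,d['mask'],PROF['cap'],(515,278),30,s))
for d in models.cut_out('wrist','base'): print(d['p'],fit(c,d['mask'],PROF['basecap'],(515,278),0,s))
E
```

```text
3.0833 [515.133521   277.45175987 217.71563327] [-1.86585434e-03  1.18028655e-03  9.99997228e-01 -8.17951967e-04]
0.7 (array([513.20379963, 278.10486274]), np.float64(0.8997338065661047), np.float64(0.8997338065661047))
0.92 (array([513.81450215, 276.39363095]), np.float64(0.5672356037645557), np.float64(0.6992390176409546))
0.34 (array([452.79688054,  61.61098383]), np.float64(0.31278713629402755), np.float64(0.31278713629402755))
```

View pics/w1.png

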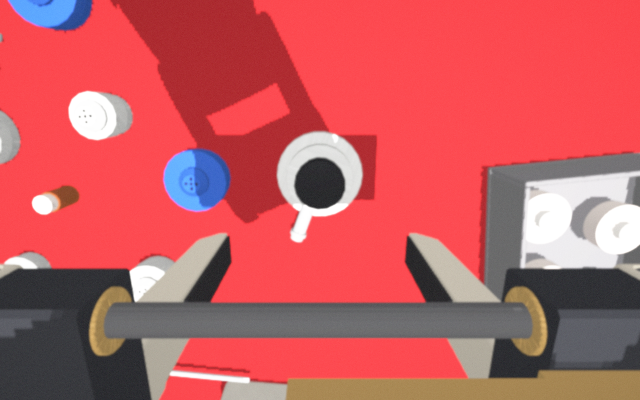

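The wrist picture shows the cap at (320,183), centred between the open fingers, and its fit agrees to 2 mm. I descend.

jog_arm:
  increments:
    - [0, 0.0005, 0.038, 0, -1]
    - [0, 0, 0.038, 0, -1]
    - [0, 0, 0.038, 0, -1]
    - [0, 0, 0.03, 0, -1]
    - [0, 0, 0.015, 0, -1]
    - [0, 0, 0, 0, -1]
    - [0, 0, 0, 0, -1]
    - [0, 0, 0, 0, -1]

```text
t: 3.9
tcp_pos: [515.7, 280.7, 63.6]
eef_rot: [0.001, -0.001, 1.0, 0.001]
wrist_force: [0.1, 0.2, 0.4]
width: 93.1
finger_force: 0.0
```

jog_arm:
  increments:
    - [0, 0, 0.006, 0, -1]
    - [0, 0, 0, 0, 1]
    - [0, 0, 0, 0, 1]
    - [0, 0, 0, 0, 1]
    - [0, 0, 0, 0, 1]
    - [0, 0, 0, 0, 1]
    - [0, 0, 0, 0, 1]
    - [0, 0, 0, 0, 1]

```text
t: 4.57
tcp_pos: [515.1, 279.7, 55.7]
eef_rot: [0.0, -0.0, 1.0, -0.0]
wrist_force: [-0.2, -1.1, -0.2]
width: 50.7
finger_force: 0.0
```

jog_arm:
  increments:
    - [0, 0, 0, 0, 1]
    - [0, 0, 0, 0, 1]
    - [0, 0, 0, 0, 1]
    - [0, 0, -0.015, 0, 1]
    - [0, 0, -0.03, 0, 1]
    - [0, 0, -0.03, 0, 1]
    - [0, 0, -0.03, 0, 1]
    - [0, 0, 0, 0, 1]

```text
t: 5.23
tcp_pos: [517.2, 280.8, 166.2]
eef_rot: [0.004, -0.0, 1.0, 0.002]
wrist_force: [0.3, -0.1, -0.2]
width: 47.6
finger_force: 30.0
```

jog_arm:
  increments:
    - [0.006, -0.0375, 0, 0, 1]
    - [0.006, -0.0375, 0, 0, 1]
    - [0.006, -0.0375, 0, 0, 1]
    - [0.006, -0.0375, 0, 0, 1]
    - [0.006, -0.0375, 0, 0, 1]
    - [0.006, -0.0375, 0, 0, 1]
    - [0.006, -0.0375, 0, 0, 1]
    - [0.006, -0.0375, 0, 0, 1]

```text
t: 5.9
tcp_pos: [466.3, -21.9, 160.2]
eef_rot: [-0.0, -0.0, 1.0, 0.0]
wrist_force: [1.0, 0.3, -0.9]
width: 47.4
finger_force: 30.0
```

jog_arm:
  increments:
    - [0.006, -0.0375, 0, 0, 1]
    - [0.006, -0.0375, 0, 0, 1]
    - [0.006, -0.0375, 0, 0, 1]
    - [0.006, -0.0375, 0, 0, 1]
    - [0.006, -0.0375, 0, 0, 1]
    - [0.006, -0.0375, 0, 0, 1]
    - [0, 0, 0, 0, 1]
    - [0, 0, 0, 0, 1]

```text
t: 6.57
tcp_pos: [430.6, -246.6, 160.0]
eef_rot: [-0.0, 0.001, 1.0, 0.0]
wrist_force: [1.5, -0.3, -0.5]
width: 47.4
finger_force: 30.0
```

```bash
python3 - <<'E'
from h import *
print(env.read_state()['tcp_pos'])
for n in('top','scene'):
    c=shot(n)
    for d in models.cut_out(n,'base'): print(n,d['p'],fit(c,d['mask'],PROF['base'],(515,278),0))
    cv2.imwrite(f'pics/b_{n}.png',cv2.resize(c['color'][(slice(165,235) if n=='top' else slice(165,235)),(slice(155,225) if n=='top' else slice(400,470))],None,fx=8,fy=8,interpolation=cv2.INTER_CUBIC)[:,:,::-1])
a=cv2.imread('pics/b_top.png')[:, :400]
cv2.imwrite('pics/b.png',np.hstack([cv2.resize(cv2.imread(f'pics/b_{n}.png'),(400,400)) for n in('top','scene')]))
E
```

```text
[ 430.61800444 -246.61279784  160.02921537]
top 0.76 (array([518.7582478 , 277.11197281]), np.float64(0.8736915561758548), np.float64(0.9800884955752213))
top 0.17 (array([642.10053705,  90.00371772]), np.float64(0.3768686073957514), np.float64(0.3768686073957514))
scene 0.95 (array([517.29825263, 279.53783171]), np.float64(0.8919319022945966), np.float64(1.0253565768621236))
scene 0.26 (array([612.81164407, -53.86414609]), np.float64(0.38077535847052574), np.float64(0.38077535847052574))
```

View pics/b.png

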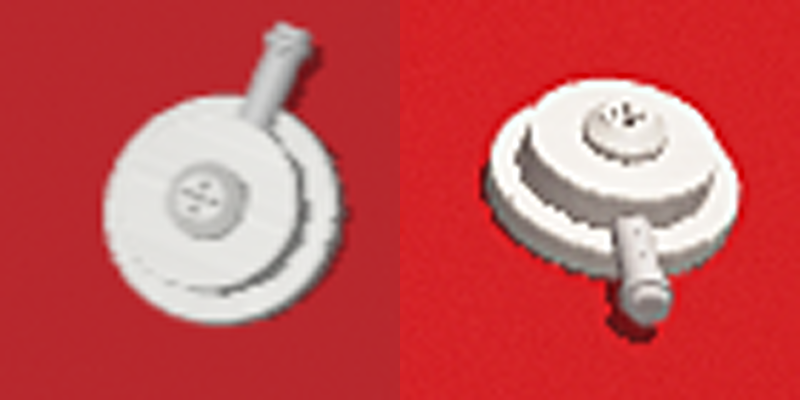

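The crops show the bare base: the spigot top is near (202,197) in the left (top) crop and (626,115) in the right (scene) crop. The cap is held over the tray, so I set it down.

jog_arm:
  increments:
    - [0, 0, 0.035, 0, 1]
    - [0, 0, 0.035, 0, 1]
    - [0, 0, 0.035, 0, 1]
    - [0, 0, 0.015, 0, 1]
    - [0, 0, 0.007, 0, 1]
    - [0, 0, 0.002, 0, 1]
    - [0, 0, 0, 0, 1]
    - [0, 0, 0, 0, 1]

```text
t: 7.43
tcp_pos: [432.0, -245.4, 32.8]
eef_rot: [0.001, -0.001, 1.0, -0.001]
wrist_force: [1.2, 0.4, -0.2]
width: 47.5
finger_force: 30.0
```

```bash
python3 - <<'E'
from h import *
s=env.read_state(); print(s['t'],s['tcp_pos'],s['wrist_force'],s['width'])
c=shot('top'); print(pix(c,190.4,199.6,40)); c=shot('scene'); print(pix(c,439.5,185.1,40))
E
```

```text
7.4333 [ 432.02749055 -245.44500649   32.80081   ] [ 1.2296583   0.35114459 -0.15408175] 47.48975101468836
[514.30498091 276.75181619  40.        ]
[515.85232518 279.26937828  40.        ]
```

jog_arm:
  increments:
    - [0, 0, 0.0015, 0, 1]
    - [0, 0, 0.001, 0, 1]
    - [0, 0, 0.001, 0, 1]
    - [0, 0, 0, 0, 1]

```text
t: 7.87
tcp_pos: [431.5, -245.4, 28.6]
eef_rot: [0.0, -0.0, 1.0, -0.0]
wrist_force: [-1.0, 0.5, 6.9]
width: 47.9
finger_force: 30.0
```

The cap touches the tray floor at 6.9 N. I open only slightly, since the fingers would meet the rim if fully opened, and lift before opening further.

jog_arm:
  increments:
    - [0, 0, 0, 0, -0.18]
    - [0, 0, 0, 0, -0.18]
    - [0, 0, 0, 0, -0.18]
    - [0, 0, 0, 0, -0.18]
    - [0, 0, -0.01, 0, -0.18]
    - [0, 0, -0.015, 0, -0.18]
    - [0, 0, -0.035, 0, -1]
    - [0, 0, -0.04, 0, -1]

```text
t: 8.53
tcp_pos: [430.3, -244.6, 128.6]
eef_rot: [-0.001, -0.0, 1.0, 0.001]
wrist_force: [0.2, 0.1, 0.5]
width: 64.2
finger_force: 0.0
```

jog_arm:
  increments:
    - [-0.008, 0.035, -0.014, 0, -1]
    - [-0.008, 0.035, -0.014, 0, -1]
    - [-0.008, 0.035, -0.014, 0, -1]
    - [-0.008, 0.035, -0.014, 0, -1]
    - [-0.009, 0.035, -0.014, 0, -1]
    - [0, 0, 0, 0, -1]
    - [0, 0, 0, 0, -1]

```text
t: 9.12
tcp_pos: [472.6, -69.1, 199.3]
eef_rot: [0.001, -0.002, 1.0, -0.0]
wrist_force: [1.2, -0.5, -0.9]
width: 92.7
finger_force: 0.0
```

```bash
cat > look.py <<'E'
from h import *
import sys
o=sys.argv[1]; xy=[float(a) for a in sys.argv[2:4]]; z0=float(sys.argv[4])
for n in ('wrist','top','scene'):
    s=env.read_state(); c=shot(n,f'{n}_{o}.png'); s2=s
    if n=='wrist': print(s['t'],s['tcp_pos'],s['eef_rot'])
    for d in models.cut_out(n,o.split('-')[0]):
        p,i,a=fit(c,d['mask'],PROF[o.split('-')[0]],xy,z0,s); 
        if np.hypot(*(p-xy))<25: print(n,round(d['p'],2),p.round(1),'%.2f %.2f'%(i,a), cen(d['mask']*1.).round(1))
E
python3 look.py wide_stage 472 -69 0
python3 - <<'E'
from h import *
c=shot('top')
for d in models.cut_out('top','cap'): print(d['p'],fit(c,d['mask'],PROF['cap'],(432,-245),3))
E
```

```text
9.1167 [472.60299945 -69.05830643 199.30597157] [ 9.06462989e-04 -1.82381390e-03  9.99997888e-01 -2.77415054e-04]
wrist 0.93 [472.1 -68.4] 0.93 0.93 [318.7 180. ]
scene 0.96 [472.3 -66.9] 0.96 0.96 [270.8 213.6]
```

View pics/wrist_wide_stage.png

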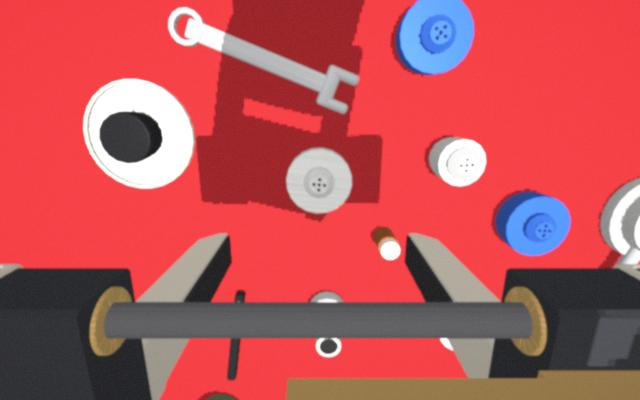

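The wrist picture shows the cap in the tray at (128,137) and the white wide stage at (319,181) under the gripper. The vial at (388,245) is clear of the fingers.

jog_arm:
  increments:
    - [0, 0, 0.04, 0, -1]
    - [0, 0, 0.04, 0, -1]
    - [0, 0, 0.04, 0, -1]
    - [0, 0, 0.03, 0, -1]
    - [0, 0, 0.015, 0, -1]
    - [0, 0, 0.005, 0, -1]
    - [0, 0, 0, 0, -1]
    - [0, 0, 0, 0, -1]

```text
t: 10.18
tcp_pos: [472.6, -70.6, 28.8]
eef_rot: [0.0, -0.0, 1.0, -0.0]
wrist_force: [-0.4, -0.4, 0.6]
width: 92.7
finger_force: 0.0
```

jog_arm:
  increments:
    - [0, 0.001, 0.004, 0, -1]
    - [0, 0, 0, 0, 1]
    - [0, 0, 0, 0, 1]
    - [0, 0, 0, 0, 1]
    - [0, 0, 0, 0, 1]
    - [0, 0, 0, 0, 1]
    - [0, 0, 0, 0, 1]
    - [0, 0, 0, 0, 1]

```text
t: 10.85
tcp_pos: [472.3, -69.2, 24.4]
eef_rot: [0.0, -0.0, 1.0, 0.0]
wrist_force: [-0.6, 1.5, 4.9]
width: 63.6
finger_force: 30.0
```

jog_arm:
  increments:
    - [0, 0, 0, 0, 1]
    - [0, 0, -0.01, 0, 1]
    - [0, 0, -0.03, 0, 1]
    - [0, 0, -0.04, 0, 1]
    - [0, 0, -0.04, 0, 1]
    - [0, 0, -0.02, 0, 1]
    - [0, 0, 0, 0, 1]
    - [0, 0, 0, 0, 1]

```text
t: 11.52
tcp_pos: [472.2, -69.3, 164.7]
eef_rot: [0.001, -0.0, 1.0, -0.0]
wrist_force: [-0.0, -0.8, -3.6]
width: 63.4
finger_force: 30.0
```

jog_arm:
  increments:
    - [-0.0043, 0.035, 0, 0, 1]
    - [-0.0043, 0.035, 0, 0, 1]
    - [-0.0043, 0.035, 0, 0, 1]
    - [-0.0043, 0.035, 0, 0, 1]
    - [-0.0043, 0.035, 0, 0, 1]
    - [-0.0043, 0.035, 0, 0, 1]
    - [-0.0043, 0.035, 0, 0, 1]
    - [-0.0043, 0.035, 0, 0, 1]

```text
t: 12.18
tcp_pos: [505.3, 212.2, 161.8]
eef_rot: [-0.002, -0.0, 1.0, -0.001]
wrist_force: [1.0, 0.1, -2.5]
width: 63.2
finger_force: 30.0
```

jog_arm:
  increments:
    - [-0.0043, 0.034, 0.015, 0, 1]
    - [-0.0043, 0.0335, 0.025, 0, 1]
    - [0, 0, 0.025, 0, 1]
    - [0, 0, 0.02, 0, 1]
    - [0, 0, 0, 0, 1]
    - [0, 0, 0, 0, 1]
    - [0, 0, 0, 0, 1]

```text
t: 12.77
tcp_pos: [515.1, 277.7, 79.5]
eef_rot: [-0.0, 0.0, 1.0, -0.0]
wrist_force: [0.1, -0.0, -1.9]
width: 63.7
finger_force: 30.0
```

```bash
python3 look.py wide_stage 515 278 55; python3 look.py base 515 278 0
python3 - <<'E'
import cv2,numpy as np
a=cv2.imread('pics/scene_wide_stage.png')[120:240,380:500]; b=cv2.imread('pics/wrist_wide_stage.png')
cv2.imwrite('pics/m1.png',np.hstack([cv2.resize(a,(400,400)),cv2.resize(b,(400,400))]))
E
```

```text
12.7667 [515.13740326 277.66174974  79.51741065] [-1.40629477e-04  9.41885591e-06  9.99999986e-01 -8.64557139e-05]
wrist 0.67 [510.4 277.2] 0.80 0.81 [317.4 253.5]
13.0667 [515.35566266 277.91415478  80.11324991] [ 5.47790229e-04 -4.68910630e-05  9.99999817e-01  2.52518746e-04]
wrist 0.96 [494.1 278.4] 0.38 0.41 [318.8 184.9]
scene 0.94 [524.4 274.6] 0.75 0.84 [437.  199.8]
```

View pics/m1.png

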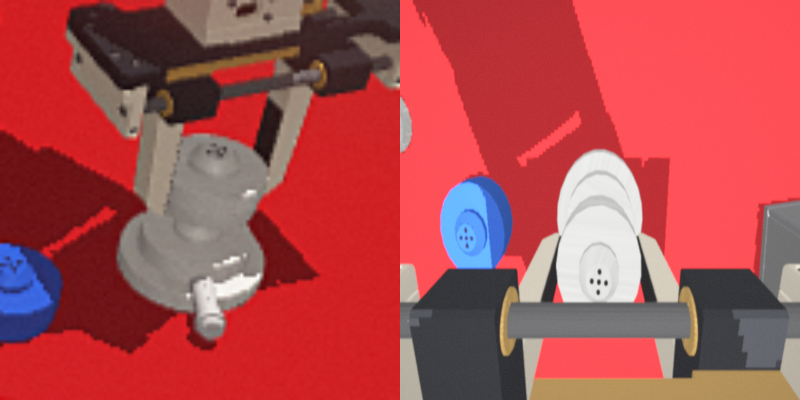

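The picture shows the wide stage held level above the base, in line with it at crop (220,190) left and (600,280) right. I lower it while watching the force.

jog_arm:
  increments:
    - [0, 0, 0.012, 0, 1]
    - [0, 0, 0.004, 0, 1]
    - [0, 0, 0.003, 0, 1]
    - [0, 0, 0, 0, 1]

```text
t: 13.7
tcp_pos: [514.5, 277.7, 59.2]
eef_rot: [-0.001, -0.0, 1.0, -0.0]
wrist_force: [0.4, -0.6, -2.8]
width: 63.5
finger_force: 30.0
```

jog_arm:
  increments:
    - [0, 0, 0.002, 0, 1]
    - [0, 0, 0.001, 0, 1]
    - [0, 0, 0.001, 0, 1]
    - [0, 0, 0, 0, 1]
    - [0, 0, 0, 0, 1]

```text
t: 14.12
tcp_pos: [515.1, 278.0, 56.4]
eef_rot: [0.0, -0.0, 1.0, 0.0]
wrist_force: [-0.2, 0.6, -2.5]
width: 63.6
finger_force: 30.0
```

jog_arm:
  increments:
    - [0, 0, 0.001, 0, 1]
    - [0, 0, 0.001, 0, 1]
    - [0, 0, 0, 0, 1]
    - [0, 0, 0, 0, 1]

```text
t: 14.45
tcp_pos: [515.1, 278.0, 54.4]
eef_rot: [0.0, -0.0, 1.0, 0.0]
wrist_force: [-1.1, 0.7, -1.8]
width: 63.3
finger_force: 30.0
```

jog_arm:
  increments:
    - [0, 0, 0.001, 0, 1]
    - [0, 0, 0, 0, 1]
    - [0, 0, 0, 0, 1]

```text
t: 14.7
tcp_pos: [515.1, 278.0, 54.4]
eef_rot: [0.0, -0.0, 1.0, 0.0]
wrist_force: [-4.6, -3.1, 11.4]
width: 63.2
finger_force: 30.0
```

Seated: contact at 11 N with no further descent. I release it, lift, and go to the middle stage.

jog_arm:
  increments:
    - [0, 0, 0, 0, -1]
    - [0, 0, 0, 0, -1]
    - [0, 0, 0, 0, -1]
    - [0, 0, 0, 0, -1]
    - [0, 0, 0, 0, -1]
    - [0, 0, -0.02, 0, -1]
    - [0, 0, -0.04, 0, -1]
    - [0, 0, -0.04, 0, -1]

```text
t: 15.37
tcp_pos: [514.2, 277.5, 153.5]
eef_rot: [-0.001, -0.0, 1.0, -0.001]
wrist_force: [0.5, -0.6, 0.2]
width: 93.0
finger_force: 0.0
```

jog_arm:
  increments:
    - [-0.0205, -0.031, -0.008, 0, -1]
    - [-0.0205, -0.031, -0.008, 0, -1]
    - [-0.0205, -0.031, -0.008, 0, -1]
    - [-0.0205, -0.031, -0.008, 0, -1]
    - [-0.0205, -0.031, -0.008, 0, -1]
    - [-0.0205, -0.0325, -0.005, 0, -1]
    - [0, 0, 0, 0, -1]
    - [0, 0, 0, 0, -1]

```text
t: 16.03
tcp_pos: [638.7, 88.9, 198.2]
eef_rot: [0.0, 0.001, 1.0, 0.0]
wrist_force: [-1.0, 0.4, -0.1]
width: 92.9
finger_force: 0.0
```

```bash
python3 look.py middle_stage 638 90.5 0; python3 - <<'E'
from h import *
s=env.read_state()
for n in('scene','top','wrist'):
    c=shot(n)
    for d in models.cut_out(n,'wide_stage'):
        p,i,a=fit(c,d['mask'],PROF['wide_stage'],(515,278),30,s); print(n,p,i,a)
E
```

```text
16.0333 [638.70838906  88.92179882 198.19053328] [9.36869654e-05 1.13030082e-03 9.99999356e-01 3.51723153e-05]
wrist 0.56 [636.5  89.8] 0.96 0.96 [318.8 179.6]
scene 0.94 [636.4  91.3] 0.96 0.96 [376.8 255.5]
scene [379.62121571  24.07080831] 0.868995633187773 0.868995633187773
scene [516.2098942  280.01251843] 0.8968553459119497 0.8968553459119497
scene [546.42447804 136.54433679] 0.8689809630459127 0.8689809630459127
wrist [522.00153786 145.59917525] 0.7974468085106383 0.7974468085106383
```

View pics/wrist_middle_stage.png

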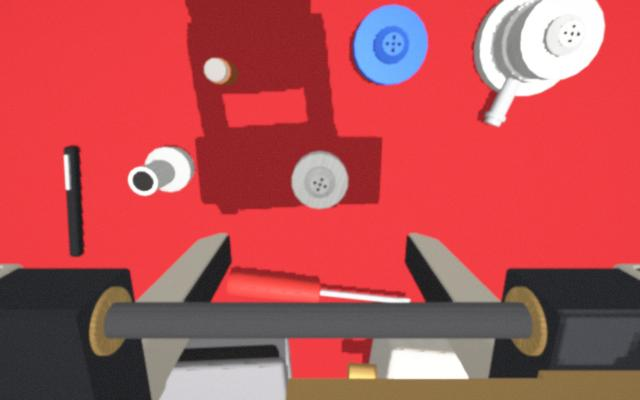

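The wrist picture shows the middle stage at (320,180) under the gripper, the wide stage seated on the base at (550,35), and the screwdriver at (320,285) well clear. I descend on the middle stage.

jog_arm:
  increments:
    - [0.0016, -0.0005, 0.04, 0, -1]
    - [0, 0, 0.04, 0, -1]
    - [0, 0, 0.04, 0, -1]
    - [0, 0, 0.03, 0, -1]
    - [0, 0, 0.015, 0, -1]
    - [0, 0, 0.005, 0, -1]
    - [0, 0, 0, 0, -1]
    - [0, 0, 0, 0, -1]

```text
t: 17.3
tcp_pos: [637.6, 90.1, 30.1]
eef_rot: [0.001, -0.0, 1.0, 0.0]
wrist_force: [1.1, -0.4, -0.3]
width: 92.7
finger_force: 0.0
```

jog_arm:
  increments:
    - [0.0005, 0, 0.005, 0, -1]
    - [0, 0, 0, 0, 1]
    - [0, 0, 0, 0, 1]
    - [0, 0, 0, 0, 1]
    - [0, 0, 0, 0, 1]
    - [0, 0, 0, 0, 1]
    - [0, 0, 0, 0, 1]
    - [0, 0, 0, 0, 1]

```text
t: 17.97
tcp_pos: [636.0, 90.0, 23.4]
eef_rot: [0.0, -0.0, 1.0, 0.0]
wrist_force: [0.3, -0.1, 0.8]
width: 53.4
finger_force: 30.0
```

jog_arm:
  increments:
    - [0, 0, 0, 0, 1]
    - [0, 0, 0, 0, 1]
    - [0, 0, 0, 0, 1]

```text
t: 18.22
tcp_pos: [636.0, 90.0, 23.4]
eef_rot: [0.0, -0.0, 1.0, 0.0]
wrist_force: [-0.1, -0.7, 1.7]
width: 53.2
finger_force: 30.0
```

jog_arm:
  increments:
    - [0, 0, -0.01, 0, 1]
    - [0, 0, -0.03, 0, 1]
    - [0, 0, -0.04, 0, 1]
    - [0, 0, -0.03, 0, 1]
    - [0.02, 0.0315, -0.01, 0, 1]
    - [0.02, 0.0315, 0, 0, 1]
    - [0.02, 0.0315, 0, 0, 1]
    - [0.02, 0.0315, 0, 0, 1]

```text
t: 18.88
tcp_pos: [554.9, 217.0, 144.3]
eef_rot: [0.0, 0.0, 1.0, 0.0]
wrist_force: [0.5, 0.2, -1.0]
width: 53.4
finger_force: 30.0
```

jog_arm:
  increments:
    - [0.02, 0.0315, 0, 0, 1]
    - [0.021, 0.0305, 0, 0, 1]
    - [0, 0, 0.02, 0, 1]
    - [0, 0, 0.02, 0, 1]
    - [0, 0, 0, 0, 1]
    - [0, 0, 0, 0, 1]
    - [0, 0, 0, 0, 1]

```text
t: 19.47
tcp_pos: [515.5, 277.8, 104.5]
eef_rot: [0.0, 0.0, 1.0, 0.0]
wrist_force: [0.4, -0.0, -0.5]
width: 53.5
finger_force: 30.0
```

```bash
python3 look.py middle_stage 515 278 80
python3 - <<'E'
import cv2,numpy as np
a=cv2.imread('pics/scene_middle_stage.png')[120:240,380:500]; b=cv2.imread('pics/wrist_middle_stage.png')
cv2.imwrite('pics/m2.png',np.hstack([cv2.resize(a,(400,400)),cv2.resize(b,(400,400))]))
E
```

```text
19.4667 [515.51565856 277.84777843 104.49701176] [4.66839258e-04 2.33989148e-05 9.99999873e-01 1.89113711e-04]
wrist 0.68 [512.  277.5] 0.79 0.81 [317.5 258.9]
scene 0.8 [516.8 283.2] 0.83 0.84 [447.  163.3]
```

View pics/m2.png

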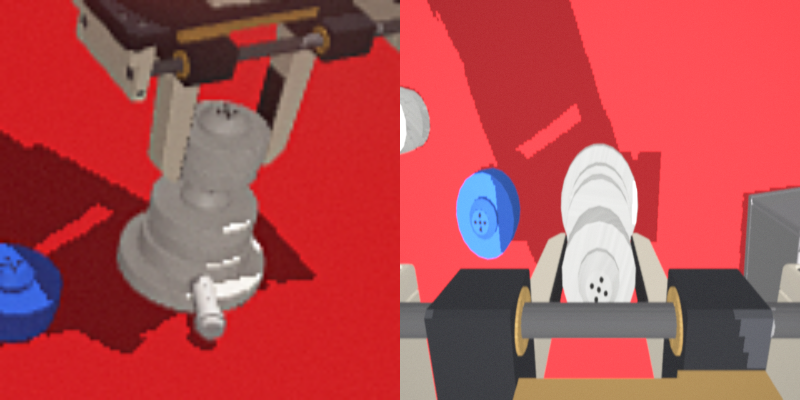

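The middle stage is held level in line above the wide stage, at crop (225,150) left and (598,280) right. I lower it by 25 mm.

jog_arm:
  increments:
    - [0, 0, 0.012, 0, 1]
    - [0, 0, 0.004, 0, 1]
    - [0, 0, 0.003, 0, 1]
    - [0, 0, 0.002, 0, 1]
    - [0, 0, 0.0015, 0, 1]
    - [0, 0, 0, 0, 1]
    - [0, 0, 0, 0, 1]

```text
t: 20.35
tcp_pos: [515.0, 278.0, 80.9]
eef_rot: [0.0, -0.0, 1.0, 0.0]
wrist_force: [0.8, 0.1, -1.2]
width: 53.6
finger_force: 30.0
```

jog_arm:
  increments:
    - [0, 0, 0.001, 0, 1]
    - [0, 0, 0, 0, 1]
    - [0, 0, 0, 0, 1]
    - [0, 0, 0, 0, 1]

```text
t: 20.68
tcp_pos: [514.9, 278.0, 79.9]
eef_rot: [0.0, -0.0, 1.0, 0.0]
wrist_force: [0.1, 0.2, -1.4]
width: 53.4
finger_force: 30.0
```

jog_arm:
  increments:
    - [0, 0, 0.0008, 0, 1]
    - [0, 0, 0.0005, 0, 1]
    - [0, 0, 0, 0, 1]
    - [0, 0, 0, 0, 1]

```text
t: 21.02
tcp_pos: [515.0, 278.0, 79.4]
eef_rot: [0.0, -0.0, 1.0, 0.0]
wrist_force: [-3.1, -1.8, 8.1]
width: 53.8
finger_force: 30.0
```

Seated at exactly the expected height, 79.4. I release it and go to the narrow stage.

jog_arm:
  increments:
    - [0, 0, 0, 0, -1]
    - [0, 0, 0, 0, -1]
    - [0, 0, 0, 0, -1]
    - [0, 0, 0, 0, -1]
    - [0, 0, 0, 0, -1]
    - [0, 0, 0, 0, -1]
    - [0, 0, -0.02, 0, -1]
    - [0, 0, -0.04, 0, -1]

```text
t: 21.68
tcp_pos: [512.8, 277.0, 135.3]
eef_rot: [-0.004, -0.0, 1.0, -0.002]
wrist_force: [0.0, 0.5, 1.0]
width: 92.8
finger_force: 0.0
```

jog_arm:
  increments:
    - [0.0103, -0.0358, -0.01, 0, -1]
    - [0.0103, -0.0358, -0.01, 0, -1]
    - [0.0103, -0.0358, -0.01, 0, -1]
    - [0.0103, -0.0358, -0.01, 0, -1]
    - [0.0103, -0.0358, -0.01, 0, -1]
    - [0.0103, -0.0358, -0.01, 0, -1]
    - [0, 0, 0, 0, -1]
    - [0, 0, 0, 0, -1]

```text
t: 22.35
tcp_pos: [453.3, 62.0, 199.2]
eef_rot: [0.001, 0.001, 1.0, 0.0]
wrist_force: [-0.1, 0.7, -0.9]
width: 92.6
finger_force: 0.0
```

```bash
python3 look.py narrow_stage 453 63.5 0; python3 - <<'E'
from h import *
c=shot('scene')
for d in models.cut_out('scene','middle_stage'): print(fit(c,d['mask'],PROF['middle_stage'],(515,278),56))
E
```

```text
22.35 [453.32106843  61.95486448 199.20312648] [7.39181321e-04 1.29641274e-03 9.99998884e-01 6.32031516e-05]
wrist 0.76 [451.5  63.7] 0.94 0.94 [319.7 180.2]
scene 0.57 [452.   65.3] 0.96 0.96 [330.6 193.2]
(array([515.15508827, 280.01889238]), np.float64(0.9778761061946902), np.float64(0.9866666666666667))
```

Wrist and scene fits agree on the narrow stage at about (452,63.5), at the narrow size (IoU 0.95). The middle stage is confirmed seated.

jog_arm:
  increments:
    - [0.0013, 0.0003, 0.04, 0, -1]
    - [0, 0, 0.04, 0, -1]
    - [0, 0, 0.04, 0, -1]
    - [0, 0, 0.03, 0, -1]
    - [0, 0, 0.015, 0, -1]
    - [0, 0, 0.007, 0, -1]
    - [0, 0, 0, 0, -1]
    - [0, 0, 0, 0, -1]

```text
t: 23.42
tcp_pos: [452.3, 63.6, 27.0]
eef_rot: [0.0, -0.0, 1.0, 0.0]
wrist_force: [-0.1, 0.2, -0.1]
width: 92.6
finger_force: 0.0
```

jog_arm:
  increments:
    - [0, 0, 0, 0, 1]
    - [0, 0, 0, 0, 1]
    - [0, 0, 0, 0, 1]
    - [0, 0, 0, 0, 1]
    - [0, 0, 0, 0, 1]
    - [0, 0, 0, 0, 1]
    - [0, 0, 0, 0, 1]
    - [0, 0, 0, 0, 1]

```text
t: 24.08
tcp_pos: [451.9, 63.4, 26.6]
eef_rot: [-0.0, -0.0, 1.0, -0.0]
wrist_force: [-0.5, 1.0, 0.0]
width: 44.4
finger_force: 0.4
```

jog_arm:
  increments:
    - [0, 0, 0, 0, 1]
    - [0, 0, 0, 0, 1]
    - [0, 0, 0, 0, 1]

```text
t: 24.33
tcp_pos: [451.9, 63.4, 26.6]
eef_rot: [0.0, -0.0, 1.0, 0.0]
wrist_force: [0.0, 0.2, 1.5]
width: 43.7
finger_force: 30.0
```

jog_arm:
  increments:
    - [0, 0, -0.01, 0, 1]
    - [0, 0, -0.03, 0, 1]
    - [0, 0, -0.04, 0, 1]
    - [0, 0, -0.04, 0, 1]
    - [-0.0105, 0.0358, -0.015, 0, 1]
    - [-0.0105, 0.0358, 0, 0, 1]
    - [-0.0105, 0.0358, 0, 0, 1]
    - [-0.0105, 0.0358, 0, 0, 1]

```text
t: 25.0
tcp_pos: [494.0, 208.3, 162.8]
eef_rot: [0.001, 0.0, 1.0, 0.0]
wrist_force: [0.6, -0.9, -1.0]
width: 43.4
finger_force: 30.0
```

jog_arm:
  increments:
    - [-0.0105, 0.0358, 0, 0, 1]
    - [-0.0105, 0.0357, 0, 0, 1]
    - [0, 0, 0.02, 0, 1]
    - [0, 0, 0.005, 0, 1]
    - [0, 0, 0, 0, 1]
    - [0, 0, 0, 0, 1]
    - [0, 0, 0, 0, 1]

```text
t: 25.58
tcp_pos: [515.0, 277.3, 137.5]
eef_rot: [0.0, 0.0, 1.0, 0.0]
wrist_force: [0.3, 0.6, -1.1]
width: 43.5
finger_force: 30.0
```

```bash
python3 look.py narrow_stage 515 278 110
python3 - <<'E'
import cv2,numpy as np
a=cv2.imread('pics/scene_narrow_stage.png')[120:240,380:500]; b=cv2.imread('pics/wrist_narrow_stage.png')
cv2.imwrite('pics/m3.png',np.hstack([cv2.resize(a,(400,400)),cv2.resize(b,(400,400))]))
E
```

```text
25.5833 [515.00815196 277.34221494 137.50203864] [2.62140970e-04 3.34427372e-04 9.99999907e-01 7.02129159e-05]
wrist 0.81 [512.4 276.9] 0.86 0.88 [317.5 260.5]
scene 0.74 [516.8 282.7] 0.78 0.80 [450.2 149.6]
```

View pics/m3.png

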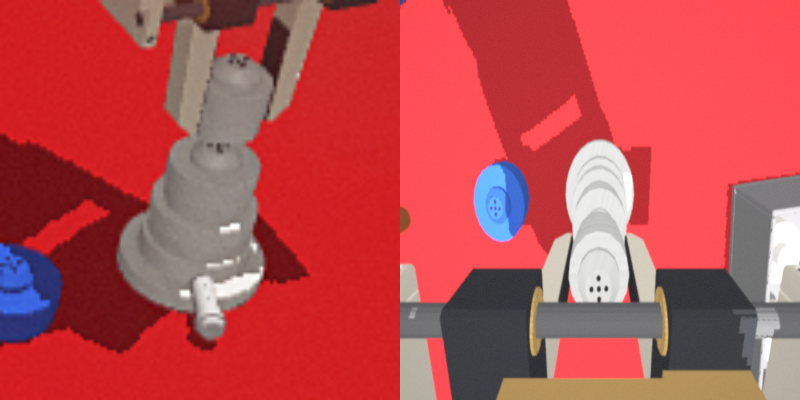

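The narrow stage is held upright in line above the two seated stages, at crop (237,95) left and (598,280) right. I lower it.

jog_arm:
  increments:
    - [0, 0, 0.012, 0, 1]
    - [0, 0, 0.004, 0, 1]
    - [0, 0, 0.004, 0, 1]
    - [0, 0, 0.002, 0, 1]
    - [0, 0, 0.001, 0, 1]
    - [0, 0, 0, 0, 1]
    - [0, 0, 0, 0, 1]

```text
t: 26.47
tcp_pos: [514.9, 278.2, 113.6]
eef_rot: [0.0, -0.0, 1.0, 0.0]
wrist_force: [0.2, 0.1, -0.7]
width: 43.8
finger_force: 30.0
```

jog_arm:
  increments:
    - [0, 0, 0.0008, 0, 1]
    - [0, 0, 0, 0, 1]
    - [0, 0, 0, 0, 1]
    - [0, 0, 0, 0, 1]

```text
t: 26.8
tcp_pos: [514.8, 278.2, 112.8]
eef_rot: [0.0, -0.0, 1.0, 0.0]
wrist_force: [-0.5, -0.0, -1.2]
width: 43.2
finger_force: 30.0
```

jog_arm:
  increments:
    - [0, 0, 0.0008, 0, 1]
    - [0, 0, 0, 0, 1]
    - [0, 0, 0, 0, 1]

```text
t: 27.05
tcp_pos: [515.0, 278.2, 112.6]
eef_rot: [0.0, -0.0, 1.0, 0.0]
wrist_force: [-1.1, -0.0, 4.7]
width: 43.5
finger_force: 30.0
```

Seated at 112.6 as expected. I release it and go to the inlet.

jog_arm:
  increments:
    - [0, 0, 0, 0, -1]
    - [0, 0, 0, 0, -1]
    - [0, 0, 0, 0, -1]
    - [0, 0, 0, 0, -1]
    - [0, 0, 0, 0, -1]
    - [0, 0, -0.015, 0, -1]
    - [0, 0, -0.035, 0, -1]
    - [0, 0, -0.03, 0, -1]

```text
t: 27.72
tcp_pos: [514.4, 278.0, 192.7]
eef_rot: [-0.001, -0.0, 1.0, -0.0]
wrist_force: [0.1, 0.0, 0.3]
width: 91.2
finger_force: 0.0
```

jog_arm:
  increments:
    - [-0.0112, -0.0338, -0.004, 0, -1]
    - [-0.0112, -0.0338, -0.004, 0, -1]
    - [-0.0112, -0.0338, -0.004, 0, -1]
    - [-0.0112, -0.0338, -0.004, 0, -1]
    - [-0.0112, -0.0338, -0.004, 0, -1]
    - [-0.0112, -0.0338, -0.004, 0, -1]
    - [-0.0112, -0.0338, -0.004, 0, -1]
    - [-0.0112, -0.0338, -0.004, 0, -1]

```text
t: 28.38
tcp_pos: [604.8, 6.0, 224.2]
eef_rot: [0.0, -0.0, 1.0, 0.0]
wrist_force: [0.1, 0.6, -0.1]
width: 93.0
finger_force: 0.0
```

jog_arm:
  increments:
    - [-0.0112, -0.0338, 0, 0, -1]
    - [-0.0112, -0.0338, 0, 0, -1]
    - [0, 0, 0, 0, -1]
    - [0, 0, 0, 0, -1]
    - [0, 0, 0, 0, -1]

```text
t: 28.8
tcp_pos: [626.7, -59.5, 223.7]
eef_rot: [-0.0, -0.0, 1.0, 0.0]
wrist_force: [1.0, 1.0, -0.3]
width: 93.3
finger_force: 0.0
```

```bash
python3 look.py inlet 627 -59.5 0; python3 - <<'E'
from h import *
c=shot('scene')
for d in models.cut_out('scene','narrow_stage'): print(fit(c,d['mask'],PROF['narrow_stage'],(515,278),86))
E
```

```text
28.8 [626.72084265 -59.46936302 223.68356625] [-2.82521511e-04 -5.27055259e-05  9.99999945e-01  1.65687021e-04]
wrist 0.79 [627.2 -58.3] 0.96 0.96 [318.9 176.1]
scene 0.66 [626.9 -57. ] 0.92 0.92 [295.2 267. ]
(array([514.07070007, 281.02731177]), np.float64(0.9322638146167558), np.float64(0.9322638146167558))
```

View pics/wrist_inlet.png

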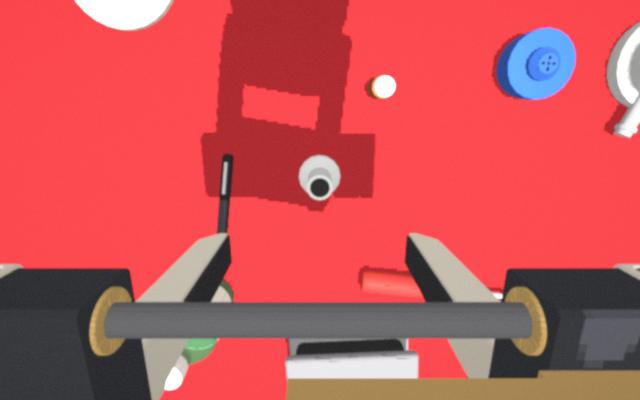

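The wrist picture shows the inlet with its dark mouth at (319,186) centred under the gripper. The pen at (225,190) and the bottle at (200,345) are clear. I descend and grip the tube at mid-height.

jog_arm:
  increments:
    - [0, 0.0006, 0.04, 0, -1]
    - [0, 0, 0.04, 0, -1]
    - [0, 0, 0.04, 0, -1]
    - [0, 0, 0.03, 0, -1]
    - [0, 0, 0.015, 0, -1]
    - [0, 0, 0.007, 0, -1]
    - [0, 0, 0, 0, -1]
    - [0, 0, 0, 0, -1]

```text
t: 29.87
tcp_pos: [627.5, -59.2, 52.8]
eef_rot: [0.001, -0.0, 1.0, -0.0]
wrist_force: [0.4, 0.0, 0.1]
width: 93.2
finger_force: 0.0
```

jog_arm:
  increments:
    - [0, 0, 0, 0, 1]
    - [0, 0, 0, 0, 1]
    - [0, 0, 0, 0, 1]
    - [0, 0, 0, 0, 1]
    - [0, 0, 0, 0, 1]
    - [0, 0, 0, 0, 1]
    - [0, 0, 0, 0, 1]
    - [0, 0, 0, 0, 1]

```text
t: 30.53
tcp_pos: [627.0, -59.2, 52.0]
eef_rot: [-0.0, -0.0, 1.0, 0.0]
wrist_force: [-0.3, 0.2, 0.5]
width: 44.3
finger_force: 0.0
```

jog_arm:
  increments:
    - [0, 0, 0, 0, 1]
    - [0, 0, 0, 0, 1]
    - [0, 0, 0, 0, 1]
    - [0, 0, 0, 0, 1]
    - [0, 0, 0, 0, 1]

```text
t: 30.95
tcp_pos: [626.9, -59.2, 51.9]
eef_rot: [-0.0, -0.0, 1.0, 0.0]
wrist_force: [0.2, -0.1, -0.4]
width: 23.4
finger_force: 30.0
```

jog_arm:
  increments:
    - [0, 0, -0.01, 0, 1]
    - [0, 0, -0.03, 0, 1]
    - [0, 0, -0.04, 0, 1]
    - [0, 0, -0.04, 0, 1]
    - [0, 0, -0.04, 0, 1]
    - [0.0112, 0.0338, -0.01, 0, 1]
    - [0.0112, 0.0338, 0, 0, 1]
    - [0.0112, 0.0338, 0, 0, 1]

```text
t: 31.62
tcp_pos: [593.0, 43.0, 223.8]
eef_rot: [0.001, 0.0, 1.0, 0.0]
wrist_force: [0.7, 0.3, -1.5]
width: 23.4
finger_force: 30.0
```

jog_arm:
  increments:
    - [0.0112, 0.0338, 0, 0, 1]
    - [0.0112, 0.0338, 0, 0, 1]
    - [0.0112, 0.0338, 0, 0, 1]
    - [0.0112, 0.0338, 0, 0, 1]
    - [0.0112, 0.0338, 0, 0, 1]
    - [0.0112, 0.0335, 0, 0, 1]
    - [0.0111, 0.0335, 0, 0, 1]
    - [0, 0, 0, 0, 1]

```text
t: 32.28
tcp_pos: [512.8, 282.8, 222.7]
eef_rot: [-0.0, -0.002, 1.0, 0.001]
wrist_force: [-0.2, -0.4, -0.9]
width: 23.5
finger_force: 30.0
```

jog_arm:
  increments:
    - [0, 0, 0.02, 0, 1]
    - [0, 0, 0.005, 0, 1]
    - [0, 0, 0, 0, 1]
    - [0, 0, 0, 0, 1]
    - [0, 0, 0, 0, 1]

```text
t: 32.7
tcp_pos: [515.3, 277.8, 197.8]
eef_rot: [0.0, 0.0, 1.0, 0.0]
wrist_force: [0.5, -0.5, -1.1]
width: 23.8
finger_force: 30.0
```

```bash
python3 look.py inlet 515 278 145
python3 - <<'E'
import cv2,numpy as np
a=cv2.imread('pics/scene_inlet.png')[90:240,370:520]; b=cv2.imread('pics/wrist_inlet.png')
cv2.imwrite('pics/m4.png',np.hstack([cv2.resize(a,(400,400)),cv2.resize(b,(400,400))]))
E
```

```text
32.7 [515.34462253 277.8317228  197.80516672] [3.66451992e-04 1.30491194e-04 9.99999912e-01 1.55489581e-04]
wrist 0.72 [515.3 277.4] 0.82 0.82 [317.5 249.4]
scene 0.71 [518.6 279.1] 0.75 0.75 [453.8 131.1]
```

View pics/m4.png

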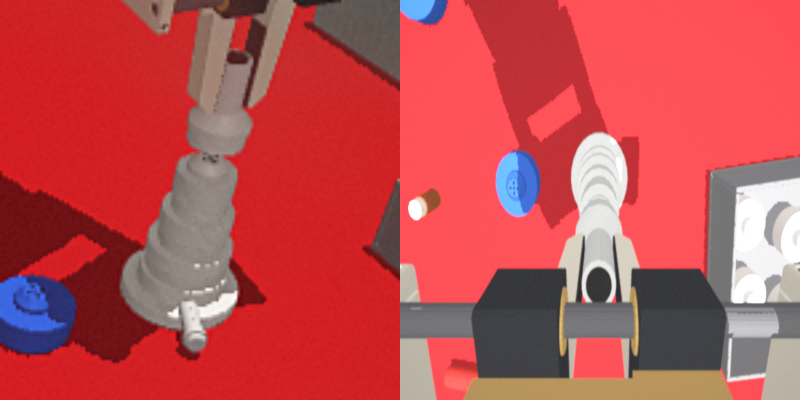

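The inlet hangs upright just above the narrow stage's spigot, at crop (210,155) left, in line with the stack. I lower it.

jog_arm:
  increments:
    - [0, 0, 0.012, 0, 1]
    - [0, 0, 0.004, 0, 1]
    - [0, 0, 0.004, 0, 1]
    - [0, 0, 0.002, 0, 1]
    - [0, 0, 0.001, 0, 1]
    - [0, 0, 0, 0, 1]
    - [0, 0, 0, 0, 1]

```text
t: 33.58
tcp_pos: [515.0, 278.2, 174.0]
eef_rot: [0.0, -0.0, 1.0, 0.0]
wrist_force: [0.2, -0.1, -2.0]
width: 23.3
finger_force: 30.0
```

jog_arm:
  increments:
    - [0, 0, 0.0008, 0, 1]
    - [0, 0, 0, 0, 1]
    - [0, 0, 0, 0, 1]
    - [0, 0, 0, 0, 1]

```text
t: 33.92
tcp_pos: [514.9, 278.1, 173.2]
eef_rot: [0.0, -0.0, 1.0, 0.0]
wrist_force: [-0.3, 0.6, -2.0]
width: 23.5
finger_force: 30.0
```

jog_arm:
  increments:
    - [0, 0, 0.001, 0, 1]
    - [0, 0, 0.0006, 0, 1]
    - [0, 0, 0, 0, 1]
    - [0, 0, 0, 0, 1]
    - [0, 0, 0, 0, 1]

```text
t: 34.33
tcp_pos: [515.0, 278.2, 171.8]
eef_rot: [0.0, -0.0, 1.0, 0.0]
wrist_force: [0.1, -0.3, 3.9]
width: 23.4
finger_force: 30.0
```

Seated at 171.8 (expected 171.9). I release it, lift and back off.

jog_arm:
  increments:
    - [0, 0, 0, 0, -1]
    - [0, 0, 0, 0, -1]
    - [0, 0, 0, 0, -1]
    - [0, 0, 0, 0, -1]
    - [0, 0, 0, 0, -1]
    - [0, 0, 0, 0, -1]
    - [0, 0, -0.015, 0, -1]
    - [0, 0, -0.03, 0, -1]

```text
t: 35.0
tcp_pos: [513.5, 277.5, 214.0]
eef_rot: [-0.003, -0.0, 1.0, -0.001]
wrist_force: [0.3, -0.7, 0.2]
width: 72.2
finger_force: 0.0
```

jog_arm:
  increments:
    - [0, 0, -0.03, 0, -1]
    - [0.02, 0, -0.02, 0, -1]
    - [0.03, -0.02, 0, 0, -1]
    - [0.03, -0.02, 0, 0, -1]
    - [0.03, -0.02, 0, 0, -1]
    - [0, 0, 0, 0, -1]
    - [0, 0, 0, 0, -1]

```text
t: 35.58
tcp_pos: [404.2, 217.6, 267.1]
eef_rot: [0.0, -0.0, 1.0, 0.0]
wrist_force: [0.5, 0.2, 0.3]
width: 93.1
finger_force: 0.0
```

```bash
python3 - <<'E'
from h import *
s=env.read_state(); print(s['t'],s['tcp_pos'],s['wrist_force'])
a=shot('scene')
for d in models.cut_out('scene','inlet'): print(fit(a,d['mask'],PROF['inlet'],(515,278),120))
b=shot('top')
cv2.imwrite('pics/end.png',np.hstack([cv2.resize(a['color'][100:280,150:500],(500,257)),cv2.resize(b['color'][120:280,150:470],(300,150)) if 0 else cv2.resize(b['color'][120:280,150:470],(300,257))])[:,:,::-1])
E
```

```text
35.5833 [404.20423731 217.63417873 267.06098692] [0.54800839 0.24058466 0.32815774]
(array([516.34043807, 279.08802606]), np.float64(0.9438700147710487), np.float64(0.9583333333333334))
```

View pics/end.png

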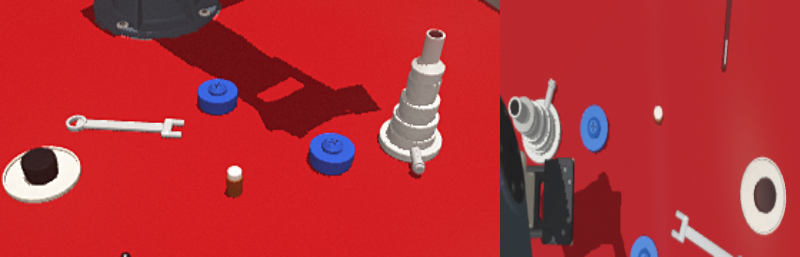

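The stack stands complete at (415,100), the cap is upright in the tray at (40,165), and the vial stands untouched at (234,182). I hand in the job.

```bash
python3 -c "
from workcell import order; print(order.job_done())"
```

```text
the job is handed in; nothing more can be done
None
```

The job is handed in at about 36 s of the 134 s limit: the cap is open side down in the tray, the wide, middle and narrow stages and the inlet are seated on the base in that order, and the vial is untouched; the judge's verdict was not shown.

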